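# Switch on the pour-over corner in order

## Robot

A 7-joint arm with a two-finger parallel gripper is mounted at the origin on the work surface. World frame = base frame: x ahead of the robot, y to its left, z up, the work surface at z = 0. Lengths are in m, angles in rad, forces in N, time in s.
With the tool pointing down it reaches from about 0.4 to 0.875 m from the base axis. Payload 19.3 kg.
Tool frame: the origin (TCP) lies midway between the tips of the shut fingers; the grasp point (between the pads) lies tcp_to_grasp behind it (tcp_to_grasp is the distance from the TCP to the grasp point, in m); z points along the fingers, y is the line along which they close (so a half turn about z gives the same grasp; the last joint's range is limited). The gripper opens to 85 mm and grips with 20 to 120 N. Pads are 22 mm wide; open, the fingers measure 114 mm over their backs; the gripper's body (76 mm by 85 mm) begins 54 mm behind the grasp point. The pads swing forward as they close: fully open they stand 13 mm farther back than shut.
Start: joints at [1.229, 0.521, -0.036, 1.599, 0.021, 1.021, -0.113], TCP at [0.168, -0.602, 0.199] pointing down, gripper open.
Joint ranges: [-2.91, 2.91], [-0.3, 2.13], [-1.5, 1.42], [0.17, 2.43], [-1.26, 4.41], [0.16, 1.93], [-2.52, 2.52]. Speed limits (rad/s): [1.89, 1.89, 2.39, 2.39, 3.01, 3.01, 3.01].

## Interface

Orientations are given as a unit quaternion [w, x, y, z].
In Python, from plant import * gives the robot as it stands.
- The arm moves only by the tool play_rows, never from a script. Its argument "increments" is text: rows parted by semicolons, each of 7 numbers parted by spaces: the turn, a rotation vector about the tool's x, y, z in degrees, then the shift along the tool's x, y, z in mm, then the opening, from 0 (shut) to 1 (fully open). In form: rx ry rz dx dy dz fingers; .... A call has 1 to 5 rows; each row shifts and turns the commanded pose from where the row before left it, along the tool's axes as they then stand; what a row does not reach is not made up. A row lasts 1/10 s, in which the tool goes at most 50 mm and 8.59 degrees, less where a joint would pass 70% of its speed; a pose out of reach is approached as far as the arm can. A call is refused whole if a number of a shift passes 50 or a number of a turn 8.59, either way. A call with a gripper value outside its range is refused whole. The fingers move at their own pace and stop on an object; the grip force is fixed at half the most. Time passes only in rows, so rows that do not move let the fingers close. It gives the time, the measured TCP pose, the force, the opening and the grip force at its end, in the units of the state.
- state(): the state, without advancing time (a new reading comes with each control period).
- read_camera(name): name is "side" or "top" or "wrist"; returns a dict with "frame" (384x512x3 uint8, blue, green, red), "depth" (384x512 float32, m along the optical axis (not along the pixel's ray), 0 where there is no reading), "fx", "fy", "cx", "cy" (pixels), "world_from_camera" (4x4, takes a point from camera to world coordinates); the wrist camera has in their place "hand_eye" (4x4, takes a point from camera to tool coordinates, whose origin is the TCP and whose axes are the flange's). Camera axes: x right, y up, looking along -z (the intrinsics and any distortion apply to the point x, -y, -z); pixel columns grow to the right and rows downward; lengths in m; the calibration is good to about 2 mm. The wrist camera is an equidistant fisheye: a pixel r from the principal point sees the ray r / f radians off the axis. A picture is of the moment at which its call begins: read the wrist's pose just before it.
- finish_job(): hands the job in; it is judged then, once.
The state is a dict: "time_s": time; "joint_positions": joint angles; "qd": joint speeds; "effort": joint torques, N m; "tcp_pos": TCP position; "orientation": TCP orientation; "wrist_force": force on the tool from outside, world axes, zero at the start; "ft_torque": the same for the moment, N m; "finger_gap": opening from 0.0 (shut) to 1.0 (fully open); "grasp_force": force on a finger pad.
Only numpy, scipy, OpenCV 4.12 (cv2) and the standard library are available. Lean on these libraries where they do the work, as an engineer would, in place of code of your own. Each camera call takes 0.05 s, during which the arm holds its last target. There are 200 camera calls.

## Task

Switch on the coffee gear with the loose wireless rocker switches: press the black-dotted end of the blue rocker (kettle) fully down so that it stays level, then the yellow one (grinder), then the red one (cup warmer), each fully on before you start the next. Press only: do not lift a switch or shove it across the counter. Leave the grey switch off and every other thing where it stands, and finish clear of everything.

Things in the scene. Friction and masses are not known exactly. Their poses are not given: they have to be found in the camera images.
- blue_switch: Loose wireless wall-type switch (kettle), about 250 g, lying on the counter: white housing 88 x 88 x 18 mm with rubber feet and one blue rocker on top. Origin: centre of the underside; z up; the end with the black dot lies towards its own -x. Any yaw within about 1.4 rad of dot end towards the robot.
- blue_rocker (a joint): Tilt of the blue rocker, rad: 0 = off (dotted half sticks up at 0.24 rad, plain half level), 0.24 = on (dotted half level, plain half sticks up). Halves 38 mm long, 76 mm wide, in a shallow V at the hinge (along the switch's y, 24 mm up, at its centre). No spring: stiff friction hinge, 3 to 4 N at the dotted end, stays where left. Starts 0 to 0.03.
- blue_dot (a point): Centre of the black dot (14 mm wide, in a 20 mm white ring) on the top face of the blue rocker's dotted half, 28 mm from the hinge and 10 mm from the outer end; moves with the rocker. Height above the counter 34 mm off, 27 mm fully on.
- yellow_switch: Loose wireless wall-type switch (grinder), about 250 g, lying on the counter: white housing 88 x 88 x 18 mm with rubber feet and one yellow rocker on top. Origin: centre of the underside; z up; the end with the black dot lies towards its own -x. Any yaw within about 1.4 rad of dot end towards the robot.
- yellow_rocker (a joint): Tilt of the yellow rocker, rad: 0 = off (dotted half sticks up at 0.24 rad, plain half level), 0.24 = on (dotted half level, plain half sticks up). Halves 38 mm long, 76 mm wide, in a shallow V at the hinge (along the switch's y, 24 mm up, at its centre). No spring: stiff friction hinge, 3 to 4 N at the dotted end, stays where left. Starts 0 to 0.03.
- yellow_dot (a point): Centre of the black dot (14 mm wide, in a 20 mm white ring) on the top face of the yellow rocker's dotted half, 28 mm from the hinge and 10 mm from the outer end; moves with the rocker. Height above the counter 34 mm off, 27 mm fully on.
- red_switch: Loose wireless wall-type switch (cup warmer), about 250 g, lying on the counter: white housing 88 x 88 x 18 mm with rubber feet and one red rocker on top. Origin: centre of the underside; z up; the end with the black dot lies towards its own -x. Any yaw within about 1.4 rad of dot end towards the robot.
- red_rocker (a joint): Tilt of the red rocker, rad: 0 = off (dotted half sticks up at 0.24 rad, plain half level), 0.24 = on (dotted half level, plain half sticks up). Halves 38 mm long, 76 mm wide, in a shallow V at the hinge (along the switch's y, 24 mm up, at its centre). No spring: stiff friction hinge, 3 to 4 N at the dotted end, stays where left. Starts 0 to 0.03.
- red_dot (a point): Centre of the black dot (14 mm wide, in a 20 mm white ring) on the top face of the red rocker's dotted half, 28 mm from the hinge and 10 mm from the outer end; moves with the rocker. Height above the counter 34 mm off, 27 mm fully on.
- grey_switch: Loose wireless wall-type switch (shelf lamp, not wanted now), about 250 g, lying on the counter: white housing 88 x 88 x 18 mm with rubber feet and one grey rocker on top. Origin: centre of the underside; z up; the end with the black dot lies towards its own -x. Any yaw within about 1.4 rad of dot end towards the robot.
- grey_rocker (a joint): Tilt of the grey rocker, rad: 0 = off (dotted half sticks up at 0.24 rad, plain half level), 0.24 = on (dotted half level, plain half sticks up). Halves 38 mm long, 76 mm wide, in a shallow V at the hinge (along the switch's y, 24 mm up, at its centre). No spring: stiff friction hinge, 3 to 4 N at the dotted end, stays where left. Starts 0 to 0.03.
- grey_dot (a point): Centre of the black dot (14 mm wide, in a 20 mm white ring) on the top face of the grey rocker's dotted half, 28 mm from the hinge and 10 mm from the outer end; moves with the rocker. Height above the counter 34 mm off, 27 mm fully on.
- dripper: Pale blue ceramic cone dripper, 112 mm wide at the mouth, 85 mm tall, handle on its +y side. Loose; origin: centre of the underside. A bystander, to be left where it is.
- tumbler_a: Clear glass tumbler, 74 mm wide, 88 mm tall. Loose; origin: centre of the underside. A bystander, to be left where it is.
- tumbler_b: Second clear glass tumbler, 74 mm wide, 88 mm tall. Loose; origin: centre of the underside. A bystander, to be left where it is.
- pitcher: Stainless milk pitcher, 92 mm wide, 105 mm tall, handle on its +y side. Loose; origin: centre of the underside. A bystander, to be left where it is.
- creamer: Small white porcelain creamer, 66 mm wide, 62 mm tall, handle on its +y side; stands in front of the switches, nearer the robot. Loose; origin: centre of the underside. A bystander, to be left where it is.
- caddy: Bamboo caddy with its sliding lid shut, 110 x 190 mm, 92 mm tall, 0.9 kg. Loose; origin: centre of the underside. A bystander, to be left where it is.

How it is judged:
By the outcome, as a careful person would: the job done as asked, in the order asked, and still so for the second after the job is handed in, with the robot touching nothing.
It also fails if it takes over 48 s, if anything falls off the work surface, if the arm or the gripper's body presses on something with over 40 N, if the wrist force passes 120 N, or if a joint passes its speed limit or range.

## Working session

There is one attempt and no reset: what is moved stays moved. The work goes in short steps, Python scripts to look and compute and a tool call to move; the robot and the scene stay as the last step left them, time stands still between calls to the robot, and variables do not carry over. Pictures are saved under pics/ and viewed, at most 10 in all, crops included, and the job is handed in when it is done.

Besides the shell and the picture viewer there is one more tool, called as a command line: name --argument value ..., lists and objects as JSON in quotes. play_rows: Moves the arm, as the interface text tells. Its arguments: {"type":"object","properties":{"increments":{"type":"string"}},"required":["increments"]}

```bash
mkdir -p pics; ls
python3 - <<'E'
from plant import *
import cv2,numpy as np
s=state();print(s)
for n in("top","side"):
    c=read_camera(n);cv2.imwrite(f"pics/{n}0.png",c["frame"]);np.savez(f"{n}0.npz",**c)
    print(n,c["fx"],c["fy"],c["cx"],c["cy"],c["world_from_camera"].round(3).tolist())
E
```

```text
pics
{'time_s': 0.0, 'joint_positions': array([ 1.22877175,  0.52200515, -0.03633597,  1.59999662,  0.02124431,
        1.02111731, -0.11278616]), 'qd': array([-0.00131226, -0.00061379, -0.00037555,  0.00041681,  0.00110689,
       -0.00044575,  0.00039663]), 'effort': array([ 1.73776127e-03, -9.27094388e+01,  1.98136233e+00, -3.69932055e+01,
        1.80428725e-02,  8.07301782e-03,  1.56537243e-05]), 'tcp_pos': array([ 0.16765868, -0.60170367,  0.19853528]), 'orientation': array([-5.54199197e-04,  9.90775651e-01,  1.35511196e-01, -1.34045806e-04]), 'wrist_force': array([-0.15211609, -0.54499565,  0.02527474]), 'ft_torque': array([-0.08961816, -0.02968302, -0.02537719]), 'grasp_force': 0.0, 'finger_gap': 1.0014066615890602}
top 406.3526894536176 406.3526894536176 257.4572831696374 189.50408200740003 [[-0.014, 0.98, -0.198, 0.319], [-1.0, -0.014, 0.005, 0.072], [0.002, 0.198, 0.98, 1.155], [0.0, 0.0, 0.0, 1.0]]
side 460.9678436554097 460.9678436554097 263.75961709148976 199.53558698019748 [[-0.918, 0.179, -0.354, 0.071], [-0.397, -0.461, 0.794, 1.162], [-0.021, 0.869, 0.494, 0.727], [0.0, 0.0, 0.0, 1.0]]
```

View pics/top0.png

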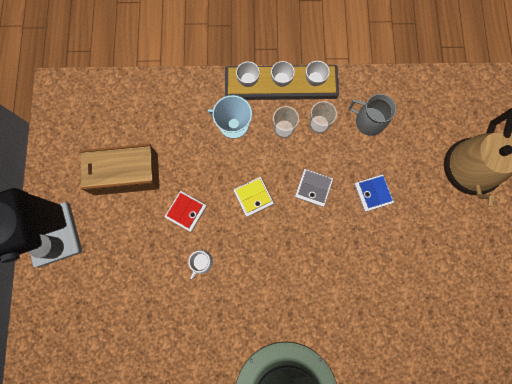

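View pics/side0.png

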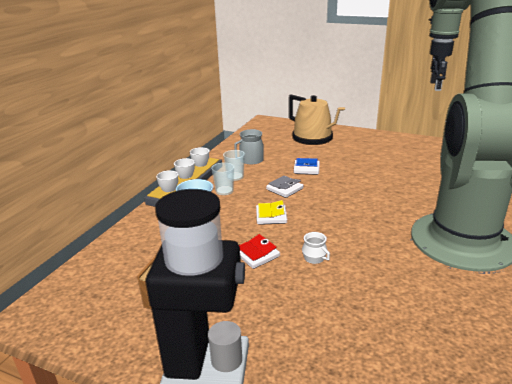

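Top view: the blue switch is at about (374,193) with its dot at (367,194). Yellow is at (254,196), dot (257,203). Red is at (185,211), dot (193,215). Grey is at (314,188). The creamer is at (200,262), and the kettle stands at right around (480,160). The side view confirms this, with the arm parked at the far right.

```bash
cat > loc.py <<'E'
import numpy as np,cv2
def onplane(c,uv,z):
    T=c["world_from_camera"];uv=np.atleast_2d(np.float64(uv))
    d=np.c_[(uv[:,0]-c["cx"])/c["fx"],-(uv[:,1]-c["cy"])/c["fy"],-np.ones(len(uv))]@T[:3,:3].T
    return T[:3,3]+d*((z-T[2,3])/d[:,2])[:,None]
R={"blue":(110,125),"yellow":(22,35),"red":(0,8)}
def mask(f,k):
    h=cv2.cvtColor(f,cv2.COLOR_BGR2HSV);lo,hi=R[k]
    m=cv2.inRange(h,(lo,190,90),(hi,255,255))
    n,l,s,_=cv2.connectedComponentsWithStats(m);i=1+s[1:,4].argmax();return np.uint8(l==i)*255
def locate(c,k,zr=.03,zd=.034):
    f=c["frame"];m=mask(f,k);p=cv2.findContours(m,0,2)[0][0]
    hull=cv2.convexHull(p);box=cv2.boxPoints(cv2.minAreaRect(hull))
    w=onplane(c,box,zr)[:,:2];cen=w.mean(0)
    fill=cv2.fillConvexPoly(np.zeros_like(m),hull,1)
    g=f.max(2).astype(float);d=(255-g)*((g<75)&(fill>0))
    v,u=np.nonzero(d);wt=d[v,u]; dot=onplane(c,[(u*wt).sum()/wt.sum(),(v*wt).sum()/wt.sum()],zd)[0,:2] if len(u) else None
    e=[w[1]-w[0],w[2]-w[1]]
    return cen,dot,len(u),[(np.linalg.norm(a).round(4),np.arctan2(a[1],a[0]).round(3)) for a in e]
E
python3 - <<'E'
from loc import *
for n in("top","side"):
    c=dict(np.load(n+"0.npz"));print(n)
    for k in R:
        cen,dot,nn,e=locate(c,k);print(k,cen.round(4),dot,nn,np.arctan2(*(cen-dot)[::-1]) if dot is not None else '',e)
c=dict(np.load("top0.npz"))
for nm,uv,z in [("kettle",(480,160),.15),("pitcher",(374,110),.1),("tumb b",(322,108),.088),("tumb a",(286,113),.088),("grey",(314,188),.03),("creamer",(200,260),.06)]: print(nm,onplane(c,uv,z)[0].round(3))
im=c["frame"];cr=np.hstack([cv2.resize(im[y-25:y+25,x-25:x+25],(260,260),interpolation=cv2.INTER_CUBIC) for x,y in((374,193),(254,196),(185,211))]);cv2.imwrite("pics/crop0.png",cr)
E
```

```text
top
blue [ 0.5314 -0.3009] None 0  [(np.float64(0.0205), np.float64(-0.214)), (np.float64(0.0111), np.float64(-1.731))]
yellow [0.5285 0.0783] [0.50660316 0.06709768] 10 0.47247911409568244 [(np.float64(0.0698), np.float64(-1.111)), (np.float64(0.0679), np.float64(-2.703))]
red [0.491  0.2713] [0.47762719 0.24868686] 10 1.0349194222911609 [(np.float64(0.0718), np.float64(-0.496)), (np.float64(0.0702), np.float64(-2.103))]
side
blue [ 0.5225 -0.2906] None 0  [(np.float64(0.0), np.float64(0.0)), (np.float64(0.0215), np.float64(0.362))]
yellow [0.5296 0.0873] [0.50791318 0.07184572] 4 0.617905385706935 [(np.float64(0.0742), np.float64(-2.55)), (np.float64(0.0836), np.float64(2.0))]
red [0.4894 0.2751] [0.47868118 0.25262468] 5 1.1274765126708095 [(np.float64(0.1025), np.float64(-1.941)), (np.float64(0.0898), np.float64(2.282))]
kettle [ 0.591 -0.505  0.15 ]
pitcher [ 0.751 -0.259  0.1  ]
tumb b [ 0.764 -0.117  0.088]
tumb a [ 0.75  -0.017  0.088]
grey [ 0.548 -0.094  0.03 ]
creamer [0.351 0.221 0.06 ]
```

View pics/crop0.png

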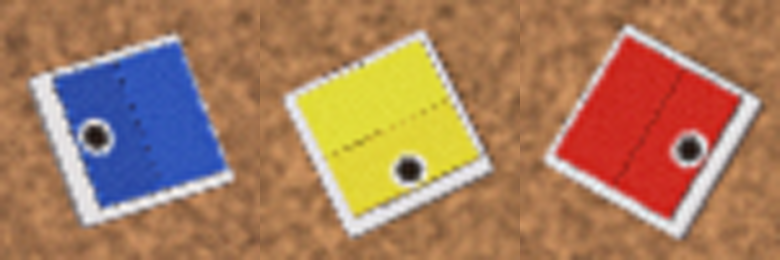

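The crop shows all three dots clearly. The blue dot is at crop (96,136), which is about px (367,194), with the dotted end facing image left (+y). The yellow and red dotted ends face roughly towards the robot.

```bash
cat >> loc.py <<'E'
R["blue"]=(105,130)
from scipy.spatial.transform import Rotation as Ro
def delta(s,t):
    w,x,y,z=s["orientation"];r=Ro.from_quat([x,y,z,w])
    print("tcp",s["tcp_pos"].round(4),"F",s["wrist_force"].round(1),"t",s["time_s"],"gap",round(s["finger_gap"],2),"yaw/tilt",np.degrees(np.arctan2(*r.as_matrix()[1::-1,0])).round(1),r.as_matrix()[:,2].round(3))
    d=r.inv().apply(np.array(t)-s["tcp_pos"])*1000;print("tool delta mm",d.round(1),"rows@40",np.linalg.norm(d)/40)
E
python3 - <<'E'
from loc import *
from plant import state
c=dict(np.load("top0.npz"))
print(locate(c,"blue"))
d=onplane(c,(367.0,193.7),.034)[0];print(d)
delta(state(),[d[0],d[1],.12])
E
```

```text
(array([ 0.53141235, -0.3008906 ]), None, 0, [(np.float64(0.0205), np.float64(-0.214)), (np.float64(0.0111), np.float64(-1.731))])
[ 0.52881201 -0.24182378  0.034     ]
tcp [ 0.1677 -0.6017  0.1986] F [-0.3 -0.1 -0. ] t 0.1 gap 1.0 yaw/tilt 15.6 [-0.     0.001 -1.   ]
tool delta mm [ 444.5 -249.7   78.8] rows@40 12.896733972844249
```

play_rows --increments "0 0 0 30 -17 0 0;0 0 0 30 -17 0 0;0 0 0 30 -17 0 0;0 0 0 30 -17 0 0;0 0 0 30 -17 0 0"

```text
time_s: 0.6
tcp_pos: [0.2902, -0.4787, 0.1989]
orientation: [-0.0, 0.991, 0.135, -0.0]
wrist_force: [1.1, -1.0, -0.2]
finger_gap: 0.144
grasp_force: 0.0
```

play_rows --increments "0 0 0 30 -17 5 0;0 0 0 30 -17 5 0;0 0 0 30 -17 5 0;0 0 0 30 -17 5 0;0 0 0 30 -17 5 0"

```text
time_s: 1.1
tcp_pos: [0.4119, -0.3566, 0.1737]
orientation: [-0.0, 0.991, 0.135, -0.0]
wrist_force: [1.0, 0.3, 0.0]
finger_gap: 0.002
grasp_force: 0.0
```

play_rows --increments "0 0 0 30 -17 5 0;0 0 0 30 -17 5 0;0 0 0 30 -17 5 0;0 0 0 0 0 0 0;0 0 0 0 0 0 0"

```text
time_s: 1.6
tcp_pos: [0.4841, -0.284, 0.1587]
orientation: [-0.0, 0.991, 0.136, -0.0]
wrist_force: [0.1, -0.4, -0.2]
finger_gap: -0.001
grasp_force: 0.0
```

Run:
```python
from loc import *
from plant import *
s=state();delta(s,[.5288,-.2418,.05])
c=read_camera("wrist");cv2.imwrite("pics/w1.png",c["frame"]);np.savez("w1.npz",pos=s["tcp_pos"],q=s["orientation"],**c)
print(c["fx"],c["cx"],c["cy"],c["hand_eye"].round(3).tolist())
```

```text
tcp [ 0.4841 -0.284   0.1587] F [ 0.1 -0.4 -0.2] t 1.6 gap -0.0 yaw/tilt 15.6 [-0.001  0.    -1.   ]
tool delta mm [ 54.5 -28.5 108.7] rows@40 3.1223163969053824
297.3186396354542 250.35307229170544 198.87779442435172 [[-0.001, 0.949, 0.315, 0.081], [1.0, 0.001, 0.001, -0.0], [0.0, 0.315, -0.949, -0.175], [0.0, 0.0, 0.0, 1.0]]
```

View pics/w1.png

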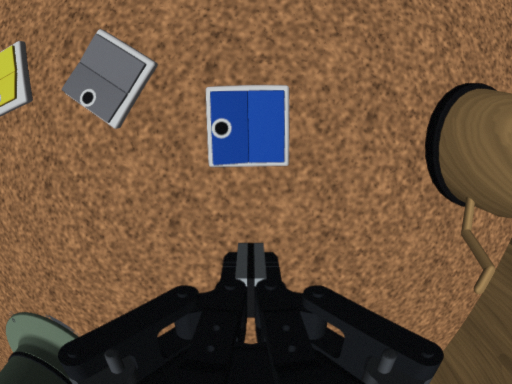

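The wrist view shows the blue dot at about (221.5,128) and the blue housing's edges lined up with the tool. The shut fingertips are at about (250,245), and grey and yellow are at upper left.

```bash
cat >> loc.py <<'E'
def wristpt(c,pos,q,uv,z):
    a=np.array([uv[0]-c["cx"],-(uv[1]-c["cy"])]);r=np.hypot(*a);th=r/c["fx"]
    d=np.r_[np.sin(th)*a/r,-np.cos(th)];H=c["hand_eye"]
    M=Ro.from_quat(np.r_[q[1:],q[0]]).as_matrix()
    o=pos+M@H[:3,3];v=M@H[:3,:3]@d
    return o+v*(z-o[2])/v[2]
def wdot(c,pos,q,guess,z=.034,h=9):
    u,v=map(int,guess);g=c["frame"][v-h:v+h,u-h:u+h].max(2).astype(float);w=np.clip(90-g,0,None)
    V,U=np.mgrid[v-h:v+h,u-h:u+h];uv=((U*w).sum()/w.sum(),(V*w).sum()/w.sum());return uv,wristpt(c,pos,q,uv,z)
E
python3 - <<'E'
from loc import *
from plant import *
c=dict(np.load("w1.npz"))
uv,p=wdot(c,c["pos"],c["q"],(221,128));print(uv,p)
a,b=[wristpt(c,c["pos"],c["q"],u,.024) for u in((250,90),(250,164))];print("hinge dir",b-a)
delta(state(),[p[0],p[1],.045])
E
```

```text
(np.float64(221.06716235982447), np.float64(127.81009263773768)) [ 0.53042009 -0.23981682  0.034     ]
hinge dir [-0.07517323 -0.02095786  0.        ]
tcp [ 0.4836 -0.2849  0.1589] F [-0.5  0.5 -0.2] t 1.65 gap 0.0 yaw/tilt 15.6 [-0.001 -0.    -1.   ]
tool delta mm [ 57.3 -30.9 113.9] rows@40 3.279157080022223
```

play_rows --increments "0 0 0 20 -10 30 0;0 0 0 20 -10 30 0;0 0 0 17 -10 30 0;0 0 0 0 0 15 0;0 0 0 0 0 0 0"

```text
time_s: 2.15
tcp_pos: [0.5292, -0.2408, 0.0523]
orientation: [-0.001, 0.991, 0.135, -0.002]
wrist_force: [-0.7, -0.7, -0.3]
finger_gap: 0.005
grasp_force: 0.0
```

play_rows --increments "0 0 0 0 0 4 0;0 0 0 0 0 4 0;0 0 0 0 0 3 0;0 0 0 0 0 3 0;0 0 0 0 0 0 0"

```text
time_s: 2.65
tcp_pos: [0.5309, -0.2404, 0.04]
orientation: [0.0, 0.991, 0.135, -0.0]
wrist_force: [-0.4, 0.0, -0.3]
finger_gap: 0.0
grasp_force: 0.0
```

play_rows --increments "0 0 0 0 0 2 0;0 0 0 0 0 2 0;0 0 0 0 0 2 0;0 0 0 0 0 2 0;0 0 0 0 0 2 0"

```text
time_s: 3.15
tcp_pos: [0.531, -0.2403, 0.0299]
orientation: [-0.0, 0.991, 0.135, -0.0]
wrist_force: [-1.1, 0.2, 0.5]
finger_gap: -0.005
grasp_force: 0.0
```

play_rows --increments "0 0 0 0 0 1 0;0 0 0 0 0 1 0;0 0 0 0 0 0 0"

```text
time_s: 3.45
tcp_pos: [0.5309, -0.2402, 0.028]
orientation: [-0.0, 0.991, 0.135, -0.0]
wrist_force: [0.2, 0.0, -0.5]
finger_gap: 0.002
grasp_force: 0.0
```

play_rows --increments "0 0 0 0 0 1 0;0 0 0 0 0 1 0;0 0 0 0 0 0 0"

```text
time_s: 3.75
tcp_pos: [0.5309, -0.2402, 0.026]
orientation: [-0.0, 0.991, 0.135, -0.0]
wrist_force: [-1.3, -1.1, -0.4]
finger_gap: 0.0
grasp_force: 0.0
```

Run:
```python
from loc import *
from plant import *
s=state();print(s["tcp_pos"],s["wrist_force"],s["effort"][:4])
c=read_camera("wrist");f=c["frame"];cv2.imwrite("pics/w2.png",cv2.resize(f[130:330,130:370],None,fx=2.5,fy=2.5))
```

```text
[ 0.53093858 -0.24024749  0.02598876] [-1.2828112  -1.13477216 -0.44866298] [-2.57119835e-03 -9.63451123e+01  4.18965966e-01 -2.53391933e+01]
```

View pics/w2.png

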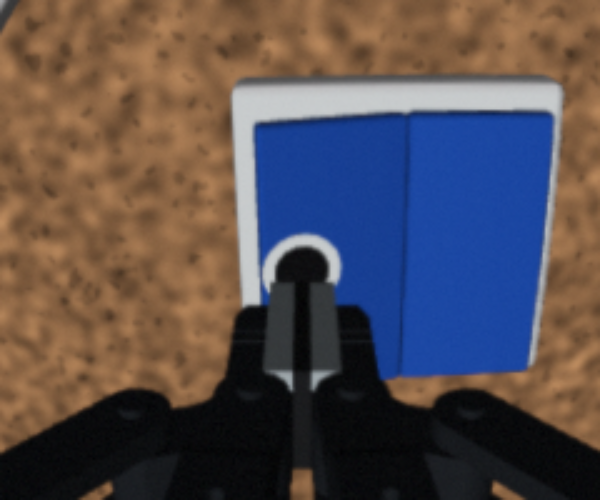

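The crop shows the shut fingertips just at the lower edge of the blue dot (302,265). No contact force has registered, so I'll check heights from depth.

```bash
cat >> loc.py <<'E'
def wproj(c,p):
    H=np.linalg.inv(c["hand_eye"]);x=H[:3,:3]@np.array(p)+H[:3,3];r=np.hypot(x[0],x[1]);th=np.arctan2(r,-x[2])
    return c["cx"]+c["fx"]*th*x[0]/r,c["cy"]-c["fx"]*th*x[1]/r
def wdepth(c,s,u,v):
    a=np.array([u-c["cx"],-(v-c["cy"])]);r=np.hypot(*a);th=r/c["fx"];d=np.r_[np.tan(th)*a/r,-1]*np.median(c["depth"][v-1:v+2,u-1:u+2])
    x=c["hand_eye"][:3,:3]@d+c["hand_eye"][:3,3];q=s["orientation"]
    return x.round(4),(s["tcp_pos"]+Ro.from_quat(np.r_[q[1:],q[0]]).apply(x)).round(4)
E
python3 - <<'E'
from loc import *
from plant import *
s=state();c=read_camera("wrist")
print("TCP px",wproj(c,(0,0,0)),wproj(c,(.011,0,0)))
for n,uv in dict(counter=(180,200),housetop=(260,168),L_out=(236,200),L_mid=(262,200),L_in=(288,200),R_in=(297,200),R_out=(345,200),dot=(250,235),tip=(246,247),tip2=(245,255)).items(): print(n,wdepth(c,s,*uv))
t=read_camera("side");f=t["frame"];cv2.imwrite("pics/s2.png",cv2.resize(f[120:210,260:380],None,fx=5,fy=5,interpolation=cv2.INTER_CUBIC))
E
```

```text
TCP px (np.float64(251.23510664298885), np.float64(232.1276141844088)) (np.float64(251.2361655643459), np.float64(216.3866970956981))
counter (array([ 0.0135, -0.0516,  0.0252]), array([ 0.5301, -0.187 ,  0.0008]))
housetop (array([0.0406, 0.0055, 0.0077]), array([ 0.5716, -0.2347,  0.0183]))
L_out (array([ 0.0253, -0.009 , -0.0099]), array([ 0.5529, -0.2248,  0.0359]))
L_mid (array([ 0.0239,  0.0065, -0.0059]), array([ 0.5558, -0.2401,  0.0319]))
L_in (array([ 0.0228,  0.0226, -0.0026]), array([ 0.559 , -0.256 ,  0.0286]))
R_in (array([ 0.0225,  0.0284, -0.0015]), array([ 0.5602, -0.2617,  0.0276]))
R_out (array([ 0.0225,  0.0597, -0.002 ]), array([ 0.5687, -0.2917,  0.028 ]))
dot (array([ 0.002 , -0.0008, -0.0086]), array([ 0.5327, -0.239 ,  0.0346]))
tip (array([ 0.0111, -0.0027, -0.0419]), array([ 0.5409, -0.2347,  0.0679]))
tip2 (array([ 0.0108, -0.0031, -0.0496]), array([ 0.5405, -0.2344,  0.0757]))
```

View pics/s2.png

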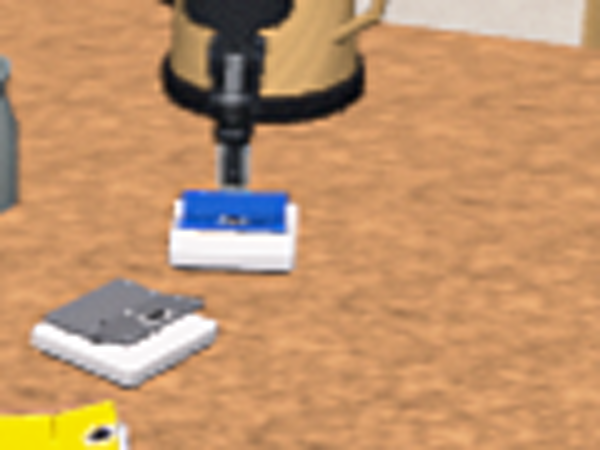

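The side crop shows the blue rocker still up (its dotted half raised like grey's), with the fingertips above it. Depth puts the real tips about 38 mm short of the nominal TCP. I'll measure that precisely.

Run:
```python
from loc import *
from plant import *
s=state();c=read_camera("wrist");print(s["tcp_pos"],s["wrist_force"])
for v in range(238,250,1): print(v,wdepth(c,s,245,v)[0],wdepth(c,s,256,v)[0],c["frame"][v,245],c["frame"][v,256])
print([ (u,wdepth(c,s,u,247)[0][1:]) for u in range(232,272,3)])
```

```text
[ 0.53100119 -0.24031304  0.02613719] [-0.08837494 -0.03546786  0.2807956 ]
238 [ 0.0003 -0.0039 -0.0094] [-0.0006  0.003  -0.0075] [16 14 13] [16 12 12]
239 [-0.0003 -0.0039 -0.0095] [-0.0012  0.003  -0.0077] [15 15 13] [16 13 15]
240 [-0.001  -0.0039 -0.0094] [-0.002   0.003  -0.0076] [19 16 18] [17 14 16]
241 [-0.0018 -0.0039 -0.0092] [-0.0026  0.003  -0.0078] [15 14 14] [15 13 13]
242 [-0.0022 -0.0039 -0.0098] [-0.0032  0.003  -0.008 ] [25 24 22] [22 19 20]
243 [ 0.0111 -0.0033 -0.0374] [ 0.0108  0.0024 -0.0368] [49 48 44] [48 48 45]
244 [ 0.0107 -0.0033 -0.0379] [ 0.011   0.0024 -0.0384] [57 55 50] [58 56 52]
245 [ 0.0112 -0.0033 -0.0399] [ 0.0108  0.0023 -0.0391] [59 57 53] [61 59 55]
246 [ 0.011  -0.0033 -0.0407] [ 0.0111  0.0023 -0.0409] [57 56 52] [61 59 56]
247 [ 0.011  -0.0033 -0.0417] [ 0.0111  0.0023 -0.0419] [59 57 54] [61 59 56]
248 [ 0.0107 -0.0032 -0.0423] [ 0.0107  0.0023 -0.0423] [61 59 55] [58 57 53]
249 [ 0.0109 -0.0032 -0.0438] [ 0.0108  0.0023 -0.0436] [60 58 54] [58 56 52]
[(232, array([-0.0133,  0.0077])), (235, array([-0.0102, -0.0094])), (238, array([-0.0068, -0.0406])), (241, array([-0.0053, -0.0417])), (244, array([-0.0038, -0.0417])), (247, array([-0.0022, -0.0413])), (250, array([-0.0007, -0.0416])), (253, array([ 0.0008, -0.0417])), (256, array([ 0.0023, -0.0419])), (259, array([ 0.0038, -0.0417])), (262, array([ 0.0054, -0.0411])), (265, array([ 0.0088, -0.0059])), (268, array([ 0.0108, -0.0052])), (271, array([ 0.0128, -0.0046]))]
```

play_rows --increments "0 0 0 0 0 8 0;0 0 0 0 0 8 0;0 0 0 0 0 5 0;0 0 0 0 0 3 0;0 0 0 0 0 0 0"

```text
time_s: 4.45
tcp_pos: [0.5308, -0.2401, 0.0015]
orientation: [-0.0, 0.991, 0.135, -0.0]
wrist_force: [-0.5, -0.3, -0.2]
finger_gap: -0.002
grasp_force: 0.0
```

play_rows --increments "0 0 0 0 0 1 0;0 0 0 0 0 1 0;0 0 0 0 0 1 0;0 0 0 0 0 1 0"

```text
time_s: 4.85
tcp_pos: [0.5311, -0.2402, -0.0018]
orientation: [-0.0, 0.991, 0.135, 0.0]
wrist_force: [-0.3, 3.2, 4.3]
finger_gap: -0.003
grasp_force: 2.0
```

play_rows --increments "0 0 0 0 0 1 0;0 0 0 0 0 1 0;0 0 0 0 0 1 0"

```text
time_s: 5.15
tcp_pos: [0.5311, -0.2402, -0.0049]
orientation: [-0.0, 0.991, 0.135, 0.0]
wrist_force: [-1.2, 3.9, 4.3]
finger_gap: 0.003
grasp_force: 2.2
```

play_rows --increments "0 0 0 0 -0.3 1 0;0 0 0 0 -0.2 1 0;0 0 0 0 -0.2 1 0"

```text
time_s: 5.45
tcp_pos: [0.5313, -0.2401, -0.0062]
orientation: [0.001, 0.991, 0.135, 0.001]
wrist_force: [-11.9, 4.8, 51.1]
finger_gap: 0.0
grasp_force: 25.8
```

play_rows --increments "0 0 0 0 -0.2 1 0;0 0 0 0 -0.2 1 0"

```text
time_s: 5.65
tcp_pos: [0.5315, -0.2402, -0.0068]
orientation: [0.001, 0.991, 0.135, 0.001]
wrist_force: [-18.6, 7.8, 78.9]
finger_gap: 0.001
grasp_force: 39.5
```

Bottomed out. I'll retract and check.

play_rows --increments "0 0 0 0 0 -3 0;0 0 0 0 0 -10 0;0 0 0 0 0 -40 0;0 0 0 0 0 -45 0;0 0 0 0 0 -45 0"

```text
time_s: 6.15
tcp_pos: [0.5302, -0.2393, 0.1346]
orientation: [-0.0, 0.991, 0.135, -0.0]
wrist_force: [0.3, -0.6, 0.7]
finger_gap: -0.001
grasp_force: 0.0
```

play_rows --increments "0 0 0 -20 0 -20 0;0 0 0 -20 0 0 0;0 0 0 0 0 0 0;0 0 0 0 0 0 0"

```text
time_s: 6.55
tcp_pos: [0.4922, -0.2502, 0.1532]
orientation: [0.0, 0.991, 0.135, 0.0]
wrist_force: [0.1, 0.3, -0.1]
finger_gap: 0.003
grasp_force: 0.0
```

Run:
```python
from loc import *
from plant import *
s=state();delta(s,[.5066,.0671,.12]);print(s["wrist_force"])
c=read_camera("wrist");cv2.imwrite("pics/w3.png",c["frame"]);np.savez("w3.npz",pos=s["tcp_pos"],q=s["orientation"],**c)
```

```text
tcp [ 0.4922 -0.2502  0.1532] F [ 0.1  0.3 -0.1] t 6.55 gap 0.0 yaw/tilt 15.5 [ 0. -0. -1.]
tool delta mm [  98.9 -301.8   33.2] rows@40 7.983641129589789
[ 0.10102206  0.31601859 -0.14206335]
```

View pics/w3.png

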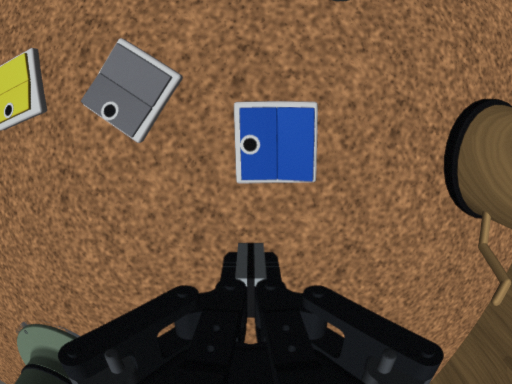

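The wrist view now shows blue at centre, with its dot at (250,145). Grey is at (132,88), and the yellow dot is at about (8,110). I'll check blue's tilt and any shift.

```bash
cat >> loc.py <<'E'
def tilt(c,s,a,b,n=7): # heights along px line from dotted outer end to plain outer end
    for t in np.linspace(0,1,n):
        u,v=np.round(np.array(a)*(1-t)+np.array(b)*t).astype(int);print((u,v),wdepth(c,s,u,v)[1],end=" ")
    print()
E
python3 - <<'E'
from loc import *
for f,a,b,cs in(("w1.npz",(214,155),(284,155),((207,87),(287,86),(288,165),(209,166))),("w3.npz",(243,172),(311,172),((235,102),(317,102),(316,182),(236,183)))):
    c=dict(np.load(f));s=dict(tcp_pos=c["pos"],orientation=c["q"]);tilt(c,s,a,b)
    print("housing centre",np.mean([wristpt(c,c["pos"],c["q"],u,.018) for u in cs],0))
print(wdot(c,c["pos"],c["q"],(8,110),h=6),wdot(c,c["pos"],c["q"],(250,145),z=.027))
E
```

```text
(np.int64(214), np.int64(155)) [ 0.5018 -0.2399  0.0356] (np.int64(226), np.int64(155)) [ 0.5045 -0.2517  0.0331] (np.int64(237), np.int64(155)) [ 0.507  -0.2626  0.0306] (np.int64(249), np.int64(155)) [ 0.5097 -0.2747  0.0272] (np.int64(261), np.int64(155)) [ 0.5131 -0.2867  0.0276] (np.int64(272), np.int64(155)) [ 0.5163 -0.2978  0.0279] (np.int64(284), np.int64(155)) [ 0.5186 -0.3113  0.0188] 
housing centre [ 0.53797208 -0.26535784  0.018     ]
(np.int64(243), np.int64(172)) [ 0.5    -0.2395  0.0275] (np.int64(254), np.int64(172)) [ 0.503  -0.2505  0.0275] (np.int64(266), np.int64(172)) [ 0.5063 -0.2626  0.0271] (np.int64(277), np.int64(172)) [ 0.5094 -0.2736  0.0271] (np.int64(288), np.int64(172)) [ 0.5132 -0.2842  0.0302] (np.int64(300), np.int64(172)) [ 0.5172 -0.2956  0.0333] (np.int64(311), np.int64(172)) [ 0.5209 -0.306   0.036 ] 
housing centre [ 0.53795314 -0.26552843  0.018     ]
((np.float64(8.001105379513634), np.float64(109.90677966101696)), array([0.50784843, 0.06928216, 0.034     ])) ((np.float64(249.55634971282706), np.float64(144.27606892150607)), array([ 0.52973071, -0.23835172,  0.027     ]))
```

Blue is fully on (dotted half flat at 27 mm) and hasn't moved. Next is yellow.

play_rows --increments "0 0 0 12 -38 0 0;0 0 0 12 -38 0 0;0 0 0 12 -38 0 0;0 0 0 12 -38 0 0;0 0 0 12 -38 0 0"

```text
time_s: 7.1
tcp_pos: [0.4992, -0.0487, 0.1527]
orientation: [-0.0, 0.991, 0.136, -0.0]
wrist_force: [1.7, -0.0, -0.3]
finger_gap: -0.001
grasp_force: 0.0
```

play_rows --increments "0 0 0 12 -38 0 0;0 0 0 13 -38 0 0;0 0 0 14 -37 0 0;0 0 8 0 0 0 0;0 0 8 0 0 0 0"

```text
time_s: 7.6
tcp_pos: [0.5064, 0.0705, 0.1525]
orientation: [-0.0, 1.0, -0.005, -0.0]
wrist_force: [-0.1, -0.1, -0.7]
finger_gap: -0.001
grasp_force: 0.0
```

Run:
```python
from loc import *
from plant import *
s=state();delta(s,[.5078,.0687,.12]);print(s["joint_positions"].round(2))
```

```text
tcp [0.5064 0.0705 0.1525] F [-0.1 -0.1 -0.7] t 7.6 gap -0.0 yaw/tilt -0.6 [-0.001  0.    -1.   ]
tool delta mm [ 1.5  1.8 32.5] rows@40 0.8152477483262004
[-0.14  0.41 -0.15  1.94  0.08  0.8  -1.91]
```

play_rows --increments "0 0 -8 0 0 0 0;0 0 -8 0 0 0 0;0 0 -8 0 0 0 0;0 0 -8 0 0 0 0;0 0 -8 0 0 0 0"

```text
time_s: 8.1
tcp_pos: [0.5064, 0.0692, 0.1527]
orientation: [-0.0, 0.94, 0.342, -0.0]
wrist_force: [-0.2, 0.1, -0.8]
finger_gap: -0.002
grasp_force: 0.0
```

play_rows --increments "0 0 -8 0 0 0 0;0 0 -8 0 0 0 0;0 0 -8 0 0 0 0;0 0 -8 0 0 0 0;0 0 -8 0 0 0 0"

```text
time_s: 8.6
tcp_pos: [0.5064, 0.0692, 0.1527]
orientation: [-0.0, 0.766, 0.642, -0.0]
wrist_force: [-0.6, 0.3, 0.4]
finger_gap: -0.002
grasp_force: 0.0
```

play_rows --increments "0 0 -8 0 0 0 0;0 0 -8 0 0 0 0;0 0 -8 0 0 0 0;0 0 -8 0 0 0 0;0 0 -5 0 0 0 0"

```text
time_s: 9.1
tcp_pos: [0.5065, 0.0692, 0.1527]
orientation: [-0.0, 0.523, 0.852, 0.0]
wrist_force: [0.4, -0.9, -0.3]
finger_gap: -0.0
grasp_force: 0.0
```

play_rows --increments "0 0 0 0 0 0 0;0 0 0 0 0 0 0"

```text
time_s: 9.3
tcp_pos: [0.5063, 0.0688, 0.1528]
orientation: [-0.0, 0.527, 0.85, 0.0]
wrist_force: [-0.4, -0.1, -1.1]
finger_gap: 0.001
grasp_force: 0.0
```

Run:
```python
from loc import *
from plant import *
s=state();delta(s,[.5078,.0687,.03]);print(s["joint_positions"].round(2))
c=read_camera("wrist");cv2.imwrite("pics/w4.png",c["frame"]);np.savez("w4.npz",pos=s["tcp_pos"],q=s["orientation"],**c)
```

```text
tcp [0.5063 0.0688 0.1528] F [-0.4 -0.1 -1.1] t 9.3 gap 0.0 yaw/tilt 116.4 [-0.001  0.001 -1.   ]
tool delta mm [ -0.9   1.3 122.8] rows@40 3.069789277255186
[ 0.23  0.46 -0.64  1.92  0.35  0.87 -0.12]
```

View pics/w4.png

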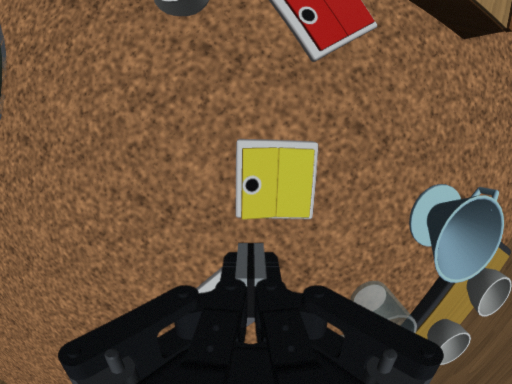

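The wrist view shows yellow aligned with the tool, with its dot at (252,185). The red dot is at (308,15).

Run:
```python
from loc import *
from plant import *
c=dict(np.load("w4.npz"));s=dict(tcp_pos=c["pos"],orientation=c["q"])
uv,p=wdot(c,c["pos"],c["q"],(252,185));print(uv,p);tilt(c,s,(245,210),(310,210))
print("housing",np.mean([wristpt(c,c["pos"],c["q"],u,.018) for u in((238,141),(318,142),(313,219),(236,217))],0))
print("red",wdot(c,c["pos"],c["q"],(308,15),h=7)[1])
delta(state(),[p[0],p[1],.002])
```

```text
(np.float64(251.56167202572348), np.float64(184.70636655948553)) [0.50758431 0.06871553 0.034     ]
(np.int64(245), np.int64(210)) [0.5134 0.0414 0.0358] (np.int64(256), np.int64(210)) [0.5243 0.0456 0.0327] (np.int64(267), np.int64(210)) [0.5355 0.0498 0.0297] (np.int64(278), np.int64(210)) [0.5466 0.0545 0.0277] (np.int64(288), np.int64(210)) [0.5566 0.0592 0.0271] (np.int64(299), np.int64(210)) [0.5674 0.0646 0.0273] (np.int64(310), np.int64(210)) [0.5815 0.0679 0.0188] 
housing [0.53218081 0.0806973  0.018     ]
red [0.47917386 0.25020688 0.034     ]
tcp [0.5063 0.0688 0.1529] F [-0.2 -0.  -0.1] t 9.35 gap -0.0 yaw/tilt 116.4 [-0.  0. -1.]
tool delta mm [ -0.7   1.2 150.9] rows@40 3.772008326463415
```

play_rows --increments "0 0 0 0 1 40 0;0 0 0 -1 0 40 0;0 0 0 0 0 40 0;0 0 0 0 0 25 0;0 0 0 0 0 5 0"

```text
time_s: 9.85
tcp_pos: [0.506, 0.068, 0.0008]
orientation: [-0.001, 0.526, 0.85, -0.001]
wrist_force: [-1.8, -0.2, 5.1]
finger_gap: 0.001
grasp_force: 1.8
```

play_rows --increments "0 0 0 0 0 0 0;0 0 0 0 0 1 0;0 0 0 0 0 1 0;0 0 0 0 0 1 0;0 0 0 0 0 1 0"

```text
time_s: 10.35
tcp_pos: [0.508, 0.0679, -0.0003]
orientation: [0.0, 0.526, 0.851, 0.0]
wrist_force: [-1.3, 0.0, 4.5]
finger_gap: 0.002
grasp_force: 1.9
```

play_rows --increments "0 0 0 0 -0.1 1 0;0 0 0 0 -0.1 1 0;0 0 0 0 -0.1 1 0;0 0 0 0 -0.1 1 0"

```text
time_s: 10.75
tcp_pos: [0.5072, 0.0676, -0.005]
orientation: [0.0, 0.526, 0.851, -0.0]
wrist_force: [-0.6, -2.7, 3.3]
finger_gap: 0.002
grasp_force: 2.1
```

play_rows --increments "0 0 0 0 -0.1 1 0;0 0 0 0 0 0.7 0"

```text
time_s: 10.95
tcp_pos: [0.5073, 0.0676, -0.0059]
orientation: [0.0, 0.526, 0.851, -0.0]
wrist_force: [-8.6, -4.7, 36.8]
finger_gap: 0.0
grasp_force: 18.5
```

play_rows --increments "0 0 0 0 0 0.6 0;0 0 0 0 0 0.5 0"

```text
time_s: 11.15
tcp_pos: [0.5074, 0.0676, -0.0063]
orientation: [0.001, 0.526, 0.851, -0.0]
wrist_force: [-13.5, -6.6, 53.2]
finger_gap: 0.004
grasp_force: 26.7
```

Bottomed. Retract and check with depth.

play_rows --increments "0 0 0 0 0 -3 0;0 0 0 0 0 -10 0;0 0 0 0 0 -45 0;0 0 0 0 0 -50 0;0 0 0 0 0 -50 0"

```text
time_s: 11.65
tcp_pos: [0.5064, 0.0682, 0.1522]
orientation: [-0.001, 0.525, 0.851, 0.0]
wrist_force: [0.8, -0.3, 0.1]
finger_gap: -0.001
grasp_force: 0.0
```

play_rows --increments "0 0 0 0 0 0 0;0 0 0 0 0 0 0"

```text
time_s: 11.85
tcp_pos: [0.5076, 0.0677, 0.1514]
orientation: [0.001, 0.526, 0.851, 0.001]
wrist_force: [0.2, 0.2, -1.2]
finger_gap: -0.0
grasp_force: 0.0
```

Run:
```python
from loc import *
from plant import *
s=state();c=read_camera("wrist");np.savez("w5.npz",pos=s["tcp_pos"],q=s["orientation"],**c);cv2.imwrite("pics/w5.png",c["frame"])
print(wdot(c,s["tcp_pos"],s["orientation"],(252,184),z=.027));tilt(c,s,(245,210),(308,210))
r=wdot(c,s["tcp_pos"],s["orientation"],(308,16),h=7)[1];print(r)
delta(s,[r[0],r[1],.15])
```

```text
((np.float64(249.19815007816572), np.float64(181.73176133402814)), array([0.50625404, 0.06791094, 0.027     ]))
(np.int64(245), np.int64(210)) [0.5162 0.0378 0.0273] (np.int64(256), np.int64(210)) [0.5268 0.0429 0.0268] (np.int64(266), np.int64(210)) [0.5365 0.0477 0.0268] (np.int64(276), np.int64(210)) [0.546  0.0528 0.0277] (np.int64(287), np.int64(210)) [0.5559 0.0588 0.0303] (np.int64(298), np.int64(210)) [0.5656 0.0649 0.0334] (np.int64(308), np.int64(210)) [0.5745 0.0703 0.0361] 
[0.47940211 0.24965984 0.034     ]
tcp [0.5076 0.0677 0.1514] F [ 0.2  0.2 -1.2] t 11.85 gap -0.0 yaw/tilt 116.5 [ 0.002  0.    -1.   ]
tool delta mm [175.4  56.1   1.3] rows@40 4.603139257702516
```

Yellow is fully on and hasn't shifted. On to red.

play_rows --increments "0 0 0 35 11 0 0;0 0 0 35 11 0 0;0 0 0 35 11 0 0;0 0 0 35 11 0 0;0 0 0 35 12 0 0"

```text
time_s: 12.4
tcp_pos: [0.4776, 0.2505, 0.1488]
orientation: [-0.001, 0.526, 0.851, -0.001]
wrist_force: [-0.1, 0.7, -0.1]
finger_gap: -0.004
grasp_force: 0.0
```

play_rows --increments "0 0 -7 0 0 0 0;0 0 -7 0 0 0 0;0 0 -7 0 0 0 0;0 0 -7 0 0 0 0;0 0 -6 0 0 0 0"

```text
time_s: 12.9
tcp_pos: [0.4781, 0.2492, 0.1488]
orientation: [-0.001, 0.251, 0.968, -0.001]
wrist_force: [-0.2, -1.2, 0.5]
finger_gap: -0.001
grasp_force: 0.0
```

play_rows --increments "0 0 0 0 0 0 0;0 0 0 0 0 0 0"

```text
time_s: 13.1
tcp_pos: [0.4784, 0.2492, 0.1493]
orientation: [-0.001, 0.255, 0.967, -0.0]
wrist_force: [0.3, -0.1, -0.8]
finger_gap: -0.001
grasp_force: 0.0
```

Run:
```python
from loc import *
from plant import *
s=state();delta(s,[.4793,.2499,.003]);print(s["joint_positions"].round(2))
c=read_camera("wrist");cv2.imwrite("pics/w6.png",c["frame"]);np.savez("w6.npz",pos=s["tcp_pos"],q=s["orientation"],**c)
```

```text
tcp [0.4784 0.2492 0.1493] F [ 0.3 -0.1 -0.8] t 13.1 gap -0.0 yaw/tilt 150.4 [-0.002 -0.    -1.   ]
tool delta mm [ -0.7   1.2 146.3] rows@40 3.658342731690376
[-0.01  0.56 -0.8   1.85  0.48  0.95  0.02]
```

View pics/w6.png

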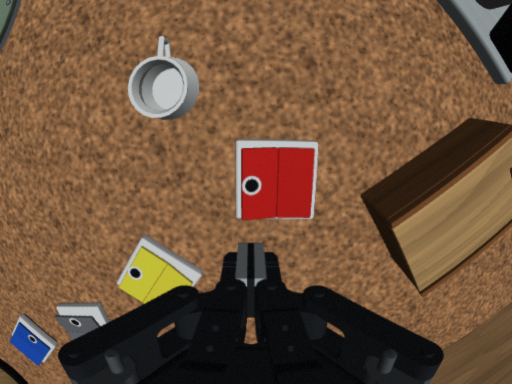

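The wrist view shows red aligned with the tool, with its dot at (251,185). The creamer at (163,87) and the caddy at right are both well clear.

Run:
```python
from loc import *
from plant import *
c=dict(np.load("w6.npz"))
uv,p=wdot(c,c["pos"],c["q"],(252,185));print(uv,p)
tilt(c,dict(tcp_pos=c["pos"],orientation=c["q"]),(245,210),(310,210))
delta(state(),[p[0],p[1],.002])
```

```text
(np.float64(251.25261624056165), np.float64(185.21896939992052)) [0.4790881  0.24992412 0.034     ]
(np.int64(245), np.int64(210)) [0.4989 0.2312 0.035 ] (np.int64(256), np.int64(210)) [0.5052 0.2408 0.0329] (np.int64(267), np.int64(210)) [0.5122 0.2503 0.0292] (np.int64(278), np.int64(210)) [0.5189 0.2603 0.0269] (np.int64(288), np.int64(210)) [0.5242 0.2697 0.0272] (np.int64(299), np.int64(210)) [0.5299 0.2801 0.0278] (np.int64(310), np.int64(210)) [0.5364 0.2906 0.0267] 
tcp [0.4785 0.2493 0.1496] F [ 0.8 -0.5 -0.4] t 13.15 gap -0.0 yaw/tilt 150.4 [-0.001 -0.    -1.   ]
tool delta mm [ -0.3   1.  147.6] rows@40 3.689877129956762
```

play_rows --increments "0 0 0 0 1 40 0;0 0 0 0 0 40 0;0 0 0 0 0 40 0;0 0 0 0 0 20 0;0 0 0 0 0 4 0"

```text
time_s: 13.65
tcp_pos: [0.4779, 0.2497, 0.004]
orientation: [-0.001, 0.255, 0.967, -0.001]
wrist_force: [-0.4, -0.7, 0.3]
finger_gap: -0.0
grasp_force: 0.0
```

play_rows --increments "0 0 0 0 0 0 0;0 0 0 0 0 2 0;0 0 0 0 0 1 0;0 0 0 0 0 1 0;0 0 0 0 0 1 0"

```text
time_s: 14.15
tcp_pos: [0.4798, 0.2502, 0.0018]
orientation: [0.0, 0.254, 0.967, 0.0]
wrist_force: [-0.5, -1.8, 4.0]
finger_gap: -0.001
grasp_force: 2.0
```

play_rows --increments "0 0 0 0 -0.1 1 0;0 0 0 0 -0.1 1 0;0 0 0 0 -0.1 1 0;0 0 0 0 -0.1 1 0"

```text
time_s: 14.55
tcp_pos: [0.4792, 0.2497, -0.0028]
orientation: [0.0, 0.254, 0.967, -0.0]
wrist_force: [0.7, -2.8, 4.7]
finger_gap: 0.001
grasp_force: 2.0
```

play_rows --increments "0 0 0 0 -0.1 1 0;0 0 0 0 -0.1 1 0;0 0 0 0 0 0.7 0"

```text
time_s: 14.85
tcp_pos: [0.4791, 0.2496, -0.0054]
orientation: [0.0, 0.254, 0.967, -0.0]
wrist_force: [-3.3, -6.2, 17.0]
finger_gap: -0.0
grasp_force: 8.3
```

play_rows --increments "0 0 0 0 0 0.7 0;0 0 0 0 0 0.6 0"

```text
time_s: 15.05
tcp_pos: [0.4792, 0.2496, -0.0059]
orientation: [0.0, 0.254, 0.967, -0.0]
wrist_force: [-7.8, -9.4, 36.8]
finger_gap: 0.001
grasp_force: 18.3
```

play_rows --increments "0 0 0 0 0 0.4 0;0 0 0 0 0 -3 0;0 0 0 0 0 -10 0;0 0 0 0 0 -45 0;0 0 0 0 0 -50 0"

```text
time_s: 15.55
tcp_pos: [0.4779, 0.2499, 0.1016]
orientation: [-0.001, 0.254, 0.967, -0.0]
wrist_force: [1.4, -0.1, 1.3]
finger_gap: 0.002
grasp_force: 0.0
```

play_rows --increments "0 0 0 0 0 -45 0;0 0 0 0 0 0 0;0 0 0 0 0 0 0"

```text
time_s: 15.85
tcp_pos: [0.4795, 0.2499, 0.147]
orientation: [0.001, 0.254, 0.967, 0.001]
wrist_force: [-0.1, 0.6, -1.7]
finger_gap: -0.002
grasp_force: 0.0
```

Run:
```python
from loc import *
from plant import *
s=state();c=read_camera("wrist");print(s["time_s"],s["tcp_pos"],s["wrist_force"])
print(wdot(c,s["tcp_pos"],s["orientation"],(250,183),z=.027));tilt(c,s,(245,210),(308,210))
print("yellow?",wdot(c,s["tcp_pos"],s["orientation"],(136,273),z=.027,h=6)[1])
t=read_camera("side");cv2.imwrite("pics/s9.png",t["frame"])
```

```text
15.85 [0.47949166 0.24991878 0.14696107] [-0.056147    0.64294075 -1.6697191 ]
((np.float64(248.29543656027434), np.float64(183.22935900817725)), array([0.47840968, 0.24853754, 0.027     ]))
(np.int64(245), np.int64(210)) [0.502  0.2311 0.0276] (np.int64(256), np.int64(210)) [0.5079 0.2412 0.0274] (np.int64(266), np.int64(210)) [0.5131 0.2504 0.0273] (np.int64(276), np.int64(210)) [0.5182 0.2597 0.0277] (np.int64(287), np.int64(210)) [0.5229 0.2701 0.0306] (np.int64(298), np.int64(210)) [0.5275 0.2804 0.0336] (np.int64(308), np.int64(210)) [0.5319 0.2897 0.0359] 
yellow? [0.50647466 0.06795671 0.027     ]
```

View pics/s9.png

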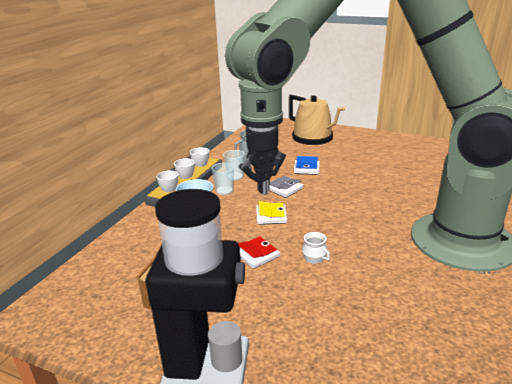

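The side view shows the three target switches on, grey off, everything standing in place, and the gripper well above the counter.

play_rows --increments "0 0 0 0 0 -40 0;0 0 0 0 0 -20 0;0 0 0 0 0 0 0;0 0 0 0 0 0 0"

```text
time_s: 16.35
tcp_pos: [0.4788, 0.2495, 0.2049]
orientation: [-0.0, 0.254, 0.967, -0.0]
wrist_force: [-0.3, 0.4, 0.6]
finger_gap: 0.0
grasp_force: 0.0
```

```bash
python3 -c "
from plant import *
print(finish_job())"
```

```text
the job is handed in; nothing more can be done
None
```

I pressed the blue, yellow and red rockers fully on in that order, with no switch seen to move, grey left off and the arm clear; handed in at about 16 s with no verdict returned (peak wrist force reading about 81 N, on blue).

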